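Change the batch in the dish warmer and start it

TASK

Change the batch in the dish warmer: pull its drawer knob out until it catches open, set every finished dish (green dot on the lid) from the drawer flat on the grey cooling plate, set every new dish (red dot) from the counter flat in the drawer, side by side, and push the drawer fully home; turn the outer ring of the double dial so that its white pointer is at the red mark, leaving the inner knob exactly as it is. When all that is done, press the green START key gently just until you feel it click and give way, not down to its stop, and let it go. Do not press the red key, and leave the reagent bottles and the timer alone.

Things in the scene. Friction and masses are not known exactly. Their poses are not given: they have to be found in the camera images.
- warmer: white low bench dish warmer, fixed on the counter, 190 mm deep (its x), 300 wide (its y), flat top deck at 78 mm; origin at the centre of its underside, its -x side is the front, its +y side the left seen from the front. The teal drawer front is set flush in the front face. On the deck are a double dial (left) and two keys (right)
- drawer (a joint): how far the drawer is out, in m along the warmer's -x: 0 shut, 0.130 fully out. A ball catch holds it at each end: it takes about 8 N to leave an end or to pass over the catch into it (felt 5 to 12 mm from the end), about 1 N in between, and over the last 5 mm the catch draws it in and holds it
- drawer_knob (a point): centre of the black mushroom pull knob on the drawer front, 34 mm diameter, 18 mm long along the warmer's x axis, on a thin stem; 44 mm above the counter, its centre 31 mm in front of the drawer front; moves with the drawer. Can be pinched across its diameter from above with the fingers closing along the warmer's y
- drawer_floor (a point): centre of the drawer's flat floor, 20 mm above the counter, axes like the warmer's; floor 120 mm (x) by 264 mm (y), printed circles at y = 85, 0, -85 mm; drawer front at x = -60 mm (top 42 mm above the floor), rim 12 mm high on the other sides; moves with the drawer. Fully out, the whole floor is in front of the warmer; shut, it lies under the deck (42 mm headroom)
- outer_ring (a joint): angle of the outer (temperature) ring of the double dial, rad, 0 to 3.14, growing clockwise seen from above; at 0 its pointer points to the warmer's -y, at 1.57 to its -x (the front). It stays where left; the red mark is at 1.75
- ring_pointer (a point): outer top end of the white pointer line on the outer ring. The ring is dark, fluted, 54 mm diameter, and stands from 1 to 17 mm above the deck (79 to 95 mm above the counter)
- red_mark (a point): red mark on the scale round the ring, on the deck, 34 mm from the dial's axis
- dial_centre (a point): axis of the double dial at deck height (78 mm above the counter)
- inner_mark (a point): outer end of the orange line on top of the grey inner (timer) knob: 29 mm diameter, above the ring on the same axis, 17 to 38 mm above the deck; it turns freely and independently of the ring (12 mm from the axis)
- start_key (a joint): how far the green START key is pressed, m: 0 to 0.0068 (stop). Snap dome: force rises to about 7 N at 0.0017, then drops to about 3 N at 0.0049 (the click; made from 0.0028 on), climbs again to about 4.5 N at 0.0060 and steeply beyond; springs back when let go
- start_key_top (a point): centre of the top of the green START key, 22 mm diameter cap, top 12 mm above the deck (90 mm above the counter) when not pressed; pressed straight down. The red key stands 42 mm beside it
- stop_key (a joint): how far the red STOP key is pressed, m, same kind of key as the green one; not to be pressed
- done_dish_1: finished dish: lidded petri dish with a green dot, lying in the drawer at the start if present; 61 mm over the lid, gripped at 56 mm diameter, 16 mm tall (solid from 0 to 13 mm), 50 g, origin at the centre of its underside, z up
- done_dish_2: finished dish: lidded petri dish with a green dot, lying in the drawer at the start if present; 61 mm over the lid, gripped at 56 mm diameter, 16 mm tall (solid from 0 to 13 mm), 50 g, origin at the centre of its underside, z up
- done_dish_3: finished dish: lidded petri dish with a green dot, lying in the drawer at the start if present; 61 mm over the lid, gripped at 56 mm diameter, 16 mm tall (solid from 0 to 13 mm), 50 g, origin at the centre of its underside, z up
- new_dish_1: new dish: lidded petri dish with a red dot, lying on the counter at the start if present; 61 mm over the lid, gripped at 56 mm diameter, 16 mm tall (solid from 0 to 13 mm), 50 g, origin at the centre of its underside, z up
- new_dish_2: new dish: lidded petri dish with a red dot, lying on the counter at the start if present; 61 mm over the lid, gripped at 56 mm diameter, 16 mm tall (solid from 0 to 13 mm), 50 g, origin at the centre of its underside, z up
- new_dish_3: new dish: lidded petri dish with a red dot, lying on the counter at the start if present; 61 mm over the lid, gripped at 56 mm diameter, 16 mm tall (solid from 0 to 13 mm), 50 g, origin at the centre of its underside, z up
- cooling_plate: flat grey aluminium cooling plate, fixed, 120 mm (its x) by 220 mm (its y), top 12 mm above the counter; origin at the centre of its underside; room for two dishes along its y
- reagent_1: bystander: amber reagent bottle, black cap, 52 mm diameter, 104 mm tall
- reagent_2: bystander: amber reagent bottle, white cap, 45 mm diameter, 90 mm tall
- timer: bystander: white count-down timer lying on the counter, 62 x 68 x 20 mm

How it is judged:
On the way, in this order (a step that is already met when the one before it is completed fails the run):
1. the drawer is pulled out to its open catch (value of joint drawer above 0.115 m), for 0.2 s.
2. finished dishes on the cooling plate, new dishes in the drawer, drawer home, ring pointer at the red mark, inner knob as it was (x of new_dish_1 in the frame of drawer_floor between -0.036 and 0.036 m and y of new_dish_1 in the frame of drawer_floor between -0.11 and 0.11 m and z of new_dish_1 in the frame of drawer_floor between -0.004 and 0.006 m and angle between each of new_dish_1, new_dish_2, new_dish_3, done_dish_1, done_dish_2, done_dish_3's own z axis and vertical below 0.08 rad and x of new_dish_2 in the frame of drawer_floor between -0.036 and 0.036 m and y of new_dish_2 in the frame of drawer_floor between -0.11 and 0.11 m and z of new_dish_2 in the frame of drawer_floor between -0.004 and 0.006 m and x of new_dish_3 in the frame of drawer_floor between -0.036 and 0.036 m and y of new_dish_3 in the frame of drawer_floor between -0.11 and 0.11 m and z of new_dish_3 in the frame of drawer_floor between -0.004 and 0.006 m and x of done_dish_1 in the frame of cooling_plate between -0.045 and 0.045 m and y of done_dish_1 in the frame of cooling_plate between -0.095 and 0.095 m and z of done_dish_1 in the frame of cooling_plate between 0.008 and 0.018 m and x of done_dish_2 in the frame of cooling_plate between -0.045 and 0.045 m and y of done_dish_2 in the frame of cooling_plate between -0.095 and 0.095 m and z of done_dish_2 in the frame of cooling_plate between 0.008 and 0.018 m and x of done_dish_3 in the frame of cooling_plate between -0.045 and 0.045 m and y of done_dish_3 in the frame of cooling_plate between -0.095 and 0.095 m and z of done_dish_3 in the frame of cooling_plate between 0.008 and 0.018 m and value of joint drawer below 0.003 m and value of joint outer_ring between 1.63 and 1.87 rad and distance of inner_mark from where it was at the start of the episode below 0.003 m), for 0.2 s.
3. START is pressed past its click (value of joint start_key above 0.0028 m and value of joint drawer below 0.003 m), for 0.05 s.
At the end, for the whole second after the job is handed in: finished dishes flat on the cooling plate, new dishes flat on the drawer floor, none stacked, all at rest; drawer shut to 3 mm; ring within 0.12 rad of the red mark; inner knob's mark moved under 3 mm; START clicked (past 2.8 mm) after all this and up again (all of step 2 and linear speed of each of new_dish_1, new_dish_2, new_dish_3, done_dish_1, done_dish_2, done_dish_3 below 0.02 m/s and value of joint start_key below 0.001 m); the robot touches nothing.
It fails at once if the START key is pressed well past its click, towards its stop (beyond 6 mm) (value of joint start_key above 0.006 m).
It fails at once if the red STOP key is pressed (beyond 2 mm) (value of joint stop_key above 0.002 m).
It fails at once if the inner knob is turned (its mark moves more than 4 mm) (distance of inner_mark from where it was at the start of the episode above 0.004 m).
It fails at once if a reagent bottle or the timer is pushed aside by more than 30 mm (distance of any of reagent_1, reagent_2, timer from where it was at the start of the episode above 0.03 m).
Of done_dish_1, done_dish_2, done_dish_3 only 1 to 2 are there at a start; the rules pass over those that are not, and their reading is None.
Of new_dish_1, new_dish_2, new_dish_3 only 2 to 3 are there at a start; the rules pass over those that are not, and their reading is None.
At some moment in a run one of new_dish_1, new_dish_2, new_dish_3 may be knocked a few centimetres aside while the robot is not near it.
It also fails if it takes over 210 s, if anything falls off the work surface, if the arm or the gripper's body presses on something with over 40 N, if the wrist force passes 120 N, or if a joint passes its speed limit or range.

ROBOT

A 6-joint arm with a two-finger parallel gripper is mounted at the origin on a cart in front of the work surface, level with it; the furniture and walls round the work are solid. World frame = base frame: x ahead of the robot, y to its left, z up, the work surface at z = 0. Lengths are in m, angles in rad, forces in N, time in s.
With the tool pointing down it reaches from about 0.325 to 0.775 m from the base axis. Payload 5.5 kg.
Tool frame: the origin (TCP) lies between the finger pads; the fingertips stand 8 mm ahead of it and the grasp point (between the pads) lies 11 mm behind it (manip.tcp_to_tips is the distance from the TCP to the fingertips, in m); z points along the fingers, y is the line along which they close (so a half turn about z gives the same grasp; the last joint's range is limited). The gripper opens to 88 mm and grips with 3 to 60 N. Pads are 20 mm wide; open, the fingers measure 115 mm over their backs; the gripper's body (75 mm by 178 mm) begins 61 mm behind the grasp point.
Start: joints at [-1.194, 0.091, 1.231, -0, 1.82, -0.057], TCP at [0.252, -0.544, 0.231] pointing down, gripper open.
Joint ranges: [-2.87, 2.87], [-0.86, 2.18], [0.17, 2.46], [-1.51, 4.65], [0.06, 2.69], [-2.65, 2.65]. Speed limits (rad/s): [2.57, 2.57, 3.01, 3.14, 3.14, 3.14].

INTERFACE

Orientations are given as a unit quaternion [w, x, y, z].
In Python, from bench import manip gives the robot as it stands. Calls block until the motion is done:
- manip.move_to(position, orientation): joint-space move of the TCP to a pose.
- manip.move_l(position, speed=0.15, orientation=None): straight line of the TCP; orientation=None keeps the orientation; speed is the mean speed in m/s.
- manip.movej(angles): joint-space move.
- manip.gripper_open() and manip.close(): open the fingers fully, or close them until they stop; the grip force is fixed at half the most.
- manip.hold(seconds).
- manip.inverse_kinematics(position, orientation): joint angles nearest the present ones, or None.
- manip.state(): the state.
- manip.get_image(name): name is "side" or "top" or "wrist"; returns a dict with "frame" (400x640x3 uint8, blue, green, red), "depth" (400x640 float32, m along the optical axis (not along the pixel's ray), 0 where there is no reading), "camera_matrix" (3x3 intrinsics, pixels), "view" (4x4, takes a point from world to camera coordinates). Camera axes: x right, y up, looking along -z (the intrinsics and any distortion apply to the point x, -y, -z); pixel columns grow to the right and rows downward; lengths in m; the calibration is good to about 2 mm. A picture is of the moment at which its call begins.
A pose or a line that the arm cannot do raises manip.IKError and nothing moves.
- manip.job_done(): hands the job in; it is judged then, once.
The state is a dict: "time": time; "joint_pos": joint angles; "dq": joint speeds; "joint_torque": joint torques, N m; "ee_pos": TCP position; "ee_rot": TCP orientation; "ft_force": force on the tool from outside, world axes, zero at the start; "moment": the same for the moment, N m; "finger_gap": finger opening in m; "finger_force": force on a finger pad.
Only numpy, scipy, OpenCV 4.12 (cv2) and the standard library are available. Lean on these libraries where they do the work, as an engineer would, in place of code of your own. Each camera call takes 0.05 s, during which the arm holds its last target. There are 200 camera calls.

## Working session

There is one attempt and no reset: what is moved stays moved. The work goes in short steps, each a Python script; the robot and the scene stay as the last script left them, time stands still between calls to the robot, and variables do not carry over. Pictures are saved under pics/ and viewed, at most 14 in all, crops included, and the job is handed in when it is done.

```bash
ls; mkdir -p pics
cat > h.py <<'E'
import numpy as np, cv2
from bench import manip
def img(name, fn=None):
    d=manip.get_image(name)
    if fn: cv2.imwrite('pics/'+fn,d['frame'])
    return d
def cloud(d):
    """world xyz per pixel from depth"""
    K=d['camera_matrix'];z=d['depth'];v,u=np.mgrid[0:z.shape[0],0:z.shape[1]]
    X=(u-K[0,2])/K[0,0]*z;Y=(v-K[1,2])/K[1,1]*z
    P=np.stack([X,-Y,-z,np.ones_like(z)],-1)@np.linalg.inv(d['view']).T
    P=P[...,:3];P[z==0]=np.nan
    return P
def ray(d,u,v,h):
    """world point on pixel's ray at height h"""
    K=d['camera_matrix'];T=np.linalg.inv(d['view'])
    r=T[:3,:3]@np.array([(u-K[0,2])/K[0,0],-(v-K[1,2])/K[1,1],-1]);o=T[:3,3]
    return o+r*(h-o[2])/r[2]
E
python3 - <<'E'
from h import *
for n in('top','side'):
    d=img(n,n+'0.png'); np.savez(n+'0.npz',**d); T=np.linalg.inv(d['view']); print(n,T.round(3),d['camera_matrix'])
s=manip.state();print(s)
E
```

```text
bench.py
pics
top [[ 0.024  0.995 -0.092  0.432]
 [-0.999  0.026  0.02   0.033]
 [ 0.022  0.092  0.996  1.428]
 [ 0.     0.     0.     1.   ]] [[505.27784984   0.         317.42490672]
 [  0.         505.27784984 200.14479516]
 [  0.           0.           1.        ]]
side [[-0.881 -0.396  0.261  0.836]
 [ 0.474 -0.741  0.475  0.575]
 [ 0.005  0.542  0.84   1.058]
 [ 0.     0.     0.     1.   ]] [[408.30733268   0.         321.09437662]
 [  0.         408.30733268 205.01809112]
 [  0.           0.           1.        ]]
{'time': 0.1, 'joint_pos': array([-1.19373178e+00,  9.17697617e-02,  1.23171237e+00, -1.00855236e-05,
        1.81980816e+00, -5.67092645e-02]), 'dq': array([-5.66642985e-05, -2.75207461e-03, -2.80932037e-03,  1.73432475e-03,
       -1.78942282e-03, -1.98693449e-04]), 'joint_torque': array([ 2.87865223e-03, -4.47857738e+01, -4.07569385e+01,  7.01855030e-02,
        2.84143776e-02, -1.21464186e-04]), 'ee_pos': array([ 0.25208   , -0.54421098,  0.2296582 ]), 'ee_rot': array([-8.37170281e-04,  9.76572004e-01,  2.15189222e-01, -1.40206346e-04]), 'ft_force': array([-0.54954329,  0.52944173, -0.10181924]), 'moment': array([ 0.01631898,  0.01679009, -0.04130463]), 'finger_force': 0.0, 'finger_gap': 0.08796982663553375}
```

View pics/top0.png

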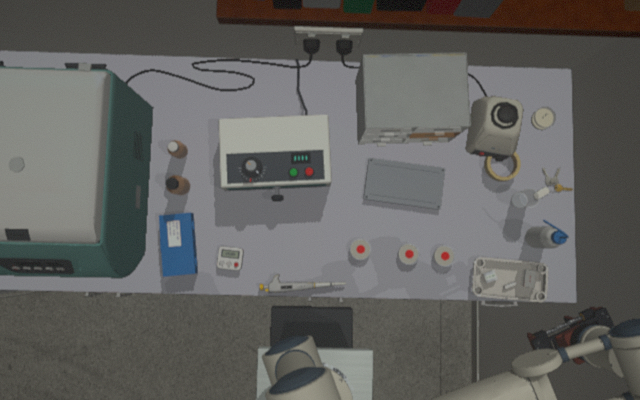

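View pics/side0.png

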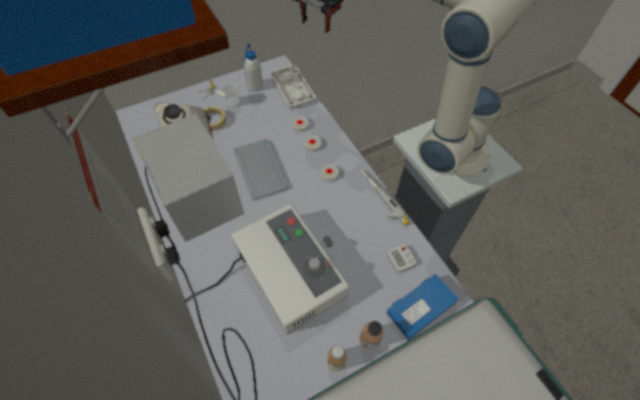

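The top view shows the dial at (251,167), green key (293,172), red key (309,171), drawer knob (278,198), plate (404,183), and three new dishes at (361,249), (409,254) and (445,256). The side view agrees. Next I'll measure from both views.

Run:
```python
from h import *
D={n:dict(np.load(n+'0.npz')) for n in('top','side')}
C={n:cloud(D[n]) for n in D}
pts={'dial':((251,166),(316,264)),'green':((293,172),(299,232)),'red':((309,171),(291,222)),'knob':((278,198),(328,241)),'plate':((404,184),(263,168)),'d1':((361,249),(331,173)),'d2':((409,254),(313,143)),'d3':((445,256),(300,124)),'whcorner':((221,186),None),'counter':((300,250),(380,260)),'timer':((231,258),(402,257)),'r2':((177,147),(337,353)),'r1':((178,184),(374,327))}
for k,(a,b) in pts.items():
    print(k,*[C[n][p[1]-1:p[1]+2,p[0]-1:p[0]+2].reshape(-1,3).mean(0).round(4) for n,p in zip(('top','side'),(a,b)) if p])
P=C['top']
# red dots
hsv=cv2.cvtColor(D['top']['frame'],cv2.COLOR_BGR2HSV)
m=(((hsv[...,0]<8)|(hsv[...,0]>172))&(hsv[...,1]>140)&(hsv[...,2]>90)).astype('uint8')
n,_,st,ce=cv2.connectedComponentsWithStats(m)
for s,c in zip(st[1:],ce[1:]):
    if 5<s[4]<200 and c[1]>100: print(c.round(1),s[4],ray(D['top'],*c,0.016).round(4))
# deck rectangle & plate rectangle
for nm,lo,hi,box in(('deck',.070,.086,(slice(105,200),slice(205,345))),('plate',.006,.018,(slice(150,215),slice(355,455)))):
    mm=np.zeros(P.shape[:2],'uint8');z=P[...,2][box];mm[box]=(z>lo)&(z<hi)
    c=max(cv2.findContours(mm,0,1)[0],key=cv2.contourArea)[:,0]
    r=cv2.minAreaRect(P[c[:,1],c[:,0],:2].astype('float32'));print(nm,r,np.nanmedian(P[...,2][mm>0]))
print(np.nanmedian(P[230:245,280:340,2]))
```

```text
dial [nan nan nan] [0.6381 0.1912 0.1147]
green [0.6292 0.0736 0.0896] [0.6292 0.0759 0.0894]
red [0.6329 0.031  0.0908] [0.6342 0.0366 0.0878]
knob [0.561  0.1131 0.0617] [0.5647 0.1228 0.0581]
plate [ 0.6151 -0.2394  0.0117] [ 0.6093 -0.2307  0.0111]
d1 [nan nan nan] [ 0.4264 -0.107   0.0149]
d2 [nan nan nan] [ 0.4185 -0.246   0.0152]
d3 [ 0.415  -0.3548  0.0181] [ 0.4179 -0.3448  0.015 ]
whcorner [0.5907 0.2701 0.052 ]
counter [ 0.4217  0.0503 -0.0007] [ 0.4479  0.2192 -0.0005]
timer [nan nan nan] [0.3951 0.2466 0.0177]
r2 [0.688  0.385  0.0897] [0.6942 0.3995 0.09  ]
r1 [0.5883 0.3768 0.0922] [0.5912 0.3918 0.1032]
[308.9 171.2] 44 [0.6436 0.0311 0.016 ]
[360.1 248.9] 41 [ 0.4291 -0.1174  0.016 ]
[409.  253.6] 43 [ 0.4193 -0.2542  0.016 ]
[444.9 255.6] 44 [ 0.416  -0.3551  0.016 ]
deck ((0.6880637407302856, 0.12599802017211914), (0.19106267392635345, 0.3000848591327667), 4.115287780761719) 0.07898732677080067
plate ((0.6184264421463013, -0.23963308334350586), (0.22381579875946045, 0.12425927817821503), 83.24984741210938) 0.012298914807542971
0.0003868386096226306
```

```bash
cat >> h.py <<'E'
WY=0.072
def q(yaw):
    """tool down, tool x at world angle yaw; the fingers close across it"""
    return np.array([0,np.cos(yaw/2),np.sin(yaw/2),0])
def st():
    s=manip.state();return s['time'],s['ee_pos'].round(4),s['ft_force'].round(2),round(s['finger_gap'],4),round(s['finger_force'],1)
E
python3 - <<'E'
from h import *
manip.move_to([0.52,0.13,0.33],q(WY));print(st(),manip.state()['joint_pos'].round(2))
d=img('wrist','w1.png');np.savez('w1.npz',**d);print(np.linalg.inv(d['view']).round(3),d['camera_matrix'])
manip.move_l([0.56,0.15,0.33],0.2);d=img('wrist','w2.png');np.savez('w2.npz',**d)
E
```

```text
(2.6917, array([0.5202, 0.1294, 0.3298]), array([ 0.66, -0.28, -0.06]), 0.0882, 0.0) [ 0.18 -0.04  1.18 -0.    2.    1.68]
[[ 0.071  0.961  0.268  0.594]
 [-0.997  0.068  0.019  0.135]
 [-0.    -0.268  0.963  0.482]
 [ 0.     0.     0.     1.   ]] [[320.52950954   0.         318.78740002]
 [  0.         320.52950954 203.68911496]
 [  0.           0.           1.        ]]
```

View pics/w1.png

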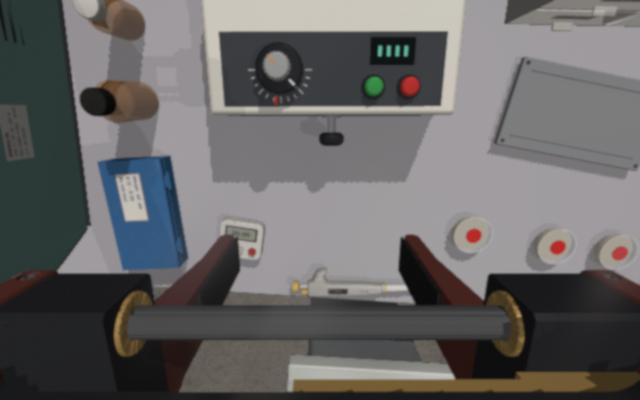

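The wrist view shows the dial at (278,67), red mark at (276,101), white pointer near (292,82), green key (374,86), red key (410,86) and knob (331,138). The dishes lie at (474,235), (557,246) and (620,252). I'll zoom in on the dial and triangulate from w1 and w2.

Run:
```python
from h import *
a=cv2.imread('pics/w1.png')[25:155,220:440];b=cv2.imread('pics/w2.png')[25:155,220:440]
a=cv2.imread('pics/w1.png')[25:115,230:320]
w=cv2.imread('pics/w2.png')
cv2.imwrite('pics/z1.png',np.hstack([cv2.resize(a,(400,400),interpolation=cv2.INTER_CUBIC),cv2.resize(w[50:250,200:400],(400,400))]))
D={k:dict(np.load(k+'.npz')) for k in('w1','w2')}
for k in D:
    d=D[k];hsv=cv2.cvtColor(d['frame'],cv2.COLOR_BGR2HSV)
    for nm,lo,hi,h in(('green',(45,120,60),(80,255,255),.09),('red',(0,150,90),(6,255,255),.016)):
        n,_,s,c=cv2.connectedComponentsWithStats(cv2.inRange(hsv,lo,hi))
        for i in range(1,n):
            if s[i,4]>15: print(k,nm,c[i].round(1),s[i,4],ray(d,*c[i],.09).round(4),ray(d,*c[i],.016).round(4))
    P=cloud(d)
    # knob
    m=(abs(P[...,0]-.555)<.03)&(abs(P[...,1]-.115)<.04)&(P[...,2]>.03)&(P[...,2]<.075); print('knob',m.sum(),np.nanmin(P[m],0),np.nanmax(P[m],0))
    m=(abs(P[...,0]-.64)<.05)&(abs(P[...,1]-.19)<.05)&(P[...,2]>.11)&(P[...,2]<.125); print('inner',m.sum(),np.nanmin(P[m],0),np.nanmax(P[m],0),np.nanmean(P[m],0))
    m=(abs(P[...,0]-.68)<.13)&(abs(P[...,1]-.12)<.2)&(abs(P[...,2]-.078)<.006)
    print(cv2.minAreaRect(P[m][:,:2].astype('float32')),np.nanmedian(P[m][:,2]))
```

```text
w1 green [373.6  85.7] 302 [0.6303 0.0741 0.09  ] [0.6372 0.0626 0.016 ]
w1 red [409.8  85.5] 292 [0.6335 0.0325 0.09  ] [0.6409 0.0132 0.016 ]
w1 red [275.8 100. ] 21 [0.6067 0.186  0.09  ] [0.609  0.1957 0.016 ]
w1 red [473.3 235.4] 137 [ 0.4564 -0.0775  0.09  ] [ 0.4304 -0.1175  0.016 ]
w1 red [557.6 247.1] 134 [ 0.4481 -0.1917  0.09  ] [ 0.4205 -0.2533  0.016 ]
w1 red [619.6 252.9] 109 [ 0.4456 -0.2762  0.09  ] [ 0.4176 -0.3537  0.016 ]
knob 383 [0.55532069 0.10027372 0.04323877] [0.58455617 0.13266479 0.06113495]
inner 619 [0.62744548 0.17002855 0.11015448] [0.65561754 0.19830022 0.11691513] [0.64121772 0.18401687 0.11420105]
((0.6569680571556091, 0.123479925096035), (0.12339550256729126, 0.29872313141822815), 4.153513431549072) 0.0771394413737233
w2 green [386.5 121.8] 266 [0.631  0.0745 0.09  ] [0.6304 0.0593 0.016 ]
w2 red [421.8 121.8] 278 [0.634  0.0329 0.09  ] [0.6339 0.0098 0.016 ]
w2 red [291.1 134.8] 17 [0.6079 0.1865 0.09  ] [0.6028 0.1924 0.016 ]
w2 red [481.  259.7] 128 [ 0.4629 -0.0741  0.09  ] [ 0.4305 -0.1174  0.016 ]
w2 red [563.5 269.6] 99 [ 0.4564 -0.188   0.09  ] [ 0.4228 -0.2528  0.016 ]
w2 red [626.1 274.6] 50 [ 0.4551 -0.2746  0.09  ] [ 0.4213 -0.3558  0.016 ]
knob 374 [0.55561988 0.10037982 0.03916355] [0.58494401 0.13343862 0.06042795]
inner 554 [0.6275807  0.16980123 0.1100189 ] [0.6554328  0.19859359 0.1169956 ] [0.64161632 0.1842563  0.114118  ]
((0.6778103709220886, 0.12537623941898346), (0.16318973898887634, 0.29828983545303345), 4.111655235290527) 0.0769608382077106
```

View pics/z1.png

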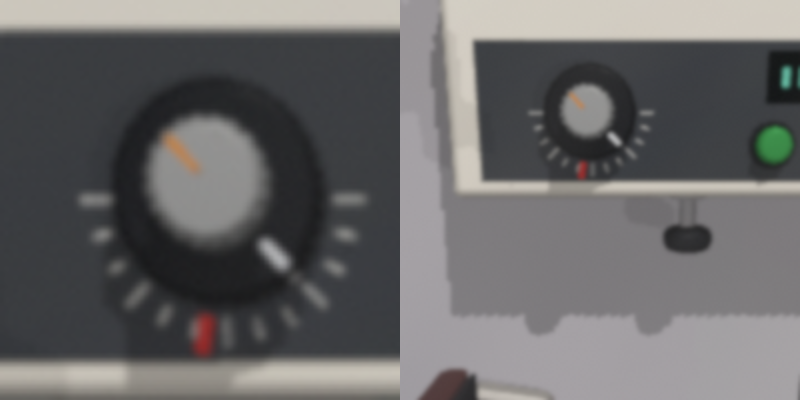

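```bash
cat >> h.py <<'E'
WX=np.array([np.cos(WY),np.sin(WY),0]);WYV=np.array([-np.sin(WY),np.cos(WY),0])
W0=np.array([0.688,0.126,0.])
DIAL=np.array([0.6414,0.1842,0.078]);GREEN=np.array([0.6307,0.0743,0.09])
E
python3 - <<'E'
from h import *
k=np.array([0.562,0.117,0])
d=dict(np.load('w1.npz'));p=ray(d,294.8,84.6,.095);r=p-DIAL;print('pointer',r,np.hypot(*r[:2]),'ang',np.arctan2(-(r@WX),-(r@WYV)))
manip.move_to(k+[0,0,.16],q(WY));manip.move_l(k+[0,0,.034],.12);print(st())
manip.close();print(st())
p=manip.state()['ee_pos']
for s in(.02,.06,.11,.131): manip.move_l(p-WX*s,.07);print(st())
manip.hold(.3);print(st());manip.gripper_open();manip.hold(.2)
p=manip.state()['ee_pos'];manip.move_l(p+[0,0,.13],.2);print(st())
manip.move_to([.42,.13,.40],q(WY));d=img('wrist','w3.png');np.savez('w3.npz',**d)
E
```

```text
pointer [-0.01673421 -0.01985641  0.017     ] 0.025967495619635284 ang 0.7722762037245747
(5.0917, array([0.5627, 0.1171, 0.0352]), array([-0.58,  0.97,  0.48]), 0.0882, 0.0)
(6.0, array([0.5621, 0.116 , 0.034 ]), array([ 0.14, -4.81, -0.06]), 0.032, 30.0)
(6.4333, array([0.5419, 0.1145, 0.0339]), array([-0.99, -2.69, -0.2 ]), 0.032, 30.0)
(7.1583, array([0.5021, 0.1116, 0.0339]), array([-0.57, -3.69, -0.87]), 0.032, 30.0)
(8.025, array([0.4523, 0.108 , 0.0339]), array([-1.19, -2.88, -0.71]), 0.032, 30.0)
(8.475, array([0.4323, 0.1065, 0.0339]), array([ 6.57, -2.62, -4.72]), 0.0321, 30.0)
(8.775, array([0.4323, 0.1065, 0.0339]), array([ 5.36, -4.9 , -3.42]), 0.0321, 30.0)
(10.75, array([0.4309, 0.1065, 0.1626]), array([ 0.06,  0.07, -0.14]), 0.0879, 0.0)
```

View pics/w3.png

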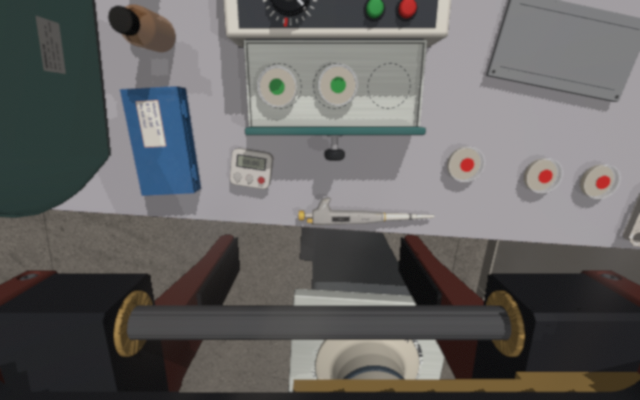

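The w3 view shows the drawer open, with two finished dishes at (277,86) and (338,85) on the +85 and 0 circles. The −85 circle at (389,86) is empty, and the new dishes are still at (465,165), (543,176) and (600,182). I'll take a second view and triangulate the dots.

```bash
cat >> h.py <<'E'
def dots(d,color,h,amin=15,frame=None):
    hsv=cv2.cvtColor(d['frame'],cv2.COLOR_BGR2HSV)
    lo,hi=((45,110,50),(85,255,255)) if color=='green' else ((0,140,80),(7,255,255))
    m=cv2.inRange(hsv,lo,hi)
    if color=='red': m|=cv2.inRange(hsv,(173,140,80),(180,255,255))
    n,_,s,c=cv2.connectedComponentsWithStats(m)
    return [(c[i],ray(d,*c[i],h)) for i in range(1,n) if amin<s[i,4]<900]
def tri(d1,p1,d2,p2):
    M=[]
    for d,p in((d1,p1),(d2,p2)):
        F=d['camera_matrix']@np.diag([1,-1,-1])@d['view'][:3]
        M+= [p[0]*F[2]-F[0],p[1]*F[2]-F[1]]
    v=np.linalg.svd(np.array(M))[2][-1];return v[:3]/v[3]
E
python3 - <<'E'
from h import *
d1=dict(np.load('w3.npz'))
manip.move_to([.47,.02,.34],q(WY));d2=img('wrist','w4.png');np.savez('w4.npz',**d2)
for col,h in(('green',.036),('red',.016)):
    A,B=dots(d1,col,h),dots(d2,col,h)
    for a in A:
        b=min(B,key=lambda b:np.hypot(*(b[1]-a[1])[:2]))
        if np.hypot(*(b[1]-a[1])[:2])<.02: print(col,a[1].round(4),b[1].round(4),'tri',tri(d1,a[0],d2,b[0]).round(4))
P=cloud(dict(np.load('top0.npz')))
print('box',np.nanmax(P[60:140,360:465,2]));
m=(P[...,2]>.03)&(P[...,1]<-.12)&(P[...,1]>-.42)&(P[...,0]>.6)&(P[...,0]<.8)
print('box min x',np.nanmin(P[m][:,0]))
print('floor centre exp',W0-WX*.165, 'dishes exp',W0-WX*.165+WYV*.085)
E
```

```text
green [0.6441 0.0668 0.036 ] [0.6411 0.0788 0.036 ] tri [0.6308 0.0732 0.0829]
green [0.5383 0.1099 0.036 ] [0.538  0.1099 0.036 ] tri [0.5381 0.1099 0.0363]
green [0.529 0.202 0.036] [0.5289 0.2018 0.036 ] tri [0.529  0.202  0.0354]
red [0.6539 0.0159 0.016 ] [0.6493 0.0322 0.016 ] tri [0.634  0.0311 0.0836]
red [0.6223 0.1942 0.016 ] [0.6167 0.212  0.016 ] tri [0.607  0.1872 0.0794]
red [ 0.4301 -0.1176  0.016 ] [ 0.4301 -0.118   0.016 ] tri [ 0.4298 -0.1185  0.0142]
red [ 0.4203 -0.2534  0.016 ] [ 0.4206 -0.2536  0.016 ] tri [ 0.4201 -0.2547  0.0142]
red [ 0.4172 -0.354   0.016 ] [ 0.4173 -0.3541  0.016 ] tri [ 0.4171 -0.3548  0.0151]
box 0.2058057501660302
box min x 0.7144382109420939
floor centre exp [0.5234275  0.11413026 0.        ] dishes exp [0.51731278 0.19891004 0.        ]
```

Run:
```python
from h import *
d=dict(np.load('w3.npz'))
c=ray(d,389,86,.020)
print('circle',c,'exp',W0-WX*.165-WYV*.085, (c-W0)@WX)
P=cloud(d);m=(abs(P[...,1]-.107)<.03)&(P[...,0]<.47)&(P[...,0]>.38)&(P[...,2]>.03)&(P[...,2]<.075)
print('knob',np.nanmin(P[m],0),np.nanmax(P[m],0))
hsv=cv2.cvtColor(d['frame'],cv2.COLOR_BGR2HSV);t=cv2.inRange(hsv,(75,80,40),(100,255,255));t[:,:230]=0;t[:,440:]=0
v,u=np.nonzero(t);Q=P[v,u];k=(Q[:,2]>.055)&(Q[:,2]<.068);x=(Q[k]-W0)@WX;print(k.sum(),np.percentile(x,[2,50,98]))
```

```text
circle [0.54327819 0.02930099 0.02      ] exp [0.52954221 0.02935049 0.        ] -0.15130317015546235
knob [0.42606976 0.07772328 0.03558974] [0.46996541 0.13627068 0.06246292]
1061 [-0.22061745 -0.21750981 -0.21324503]
```

```bash
cat >> h.py <<'E'
YD=WY-.96+np.pi          # drawer yaw: clears rims, neighbours and dial
PY=-.118; YP=PY+np.pi    # plate yaw, camera towards robot
PC=np.array([.617,-.2396,.012])
PYV=np.array([-np.sin(PY),np.cos(PY),0])
FC=W0-WX*.153+np.array([0,0,.020])
def pick(p,yaw,up=.17):
    p=np.array(p,float)
    manip.move_to([p[0],p[1],up],q(yaw));manip.move_l([p[0],p[1],p[2]+.012],.15)
    manip.close();print('pick',st());manip.move_l([p[0],p[1],up],.2);print('  up',st()[-2:])
    return st()[-2]>.045
def place(p,yaw,up=.17):
    p=np.array(p,float)
    manip.move_to([p[0],p[1],up],q(yaw));manip.move_l([p[0],p[1],p[2]+.03],.2);manip.move_l([p[0],p[1],p[2]+.0125],.05)
    print('place',st());manip.gripper_open();manip.move_l([p[0],p[1],up],.2)
E
python3 - <<'E'
from h import *
assert pick([.529,.200,.020],YD)
place(PC+PYV*.048,YP)
d=img('wrist');print([x[1].round(4) for x in dots(d,'green',.028)])
assert pick([.538,.110,.020],YD)
place(PC-PYV*.048,YP)
print(st());img('top','t2.png')
E
```

```text
pick (15.6917, array([0.5291, 0.2001, 0.0322]), array([0.26, 0.5 , 1.71]), 0.0552, 30.0)
  up (0.0555, 30.0)
place (19.3167, array([ 0.6224, -0.1919,  0.0242]), array([ 0.67,  0.53, -0.19]), 0.0556, 30.0)
[array([ 0.6209, -0.1914,  0.028 ]), array([0.6954, 0.1115, 0.028 ]), array([0.6963, 0.0993, 0.028 ]), array([0.6973, 0.0868, 0.028 ])]
pick (23.8, array([0.5381, 0.11  , 0.0322]), array([-0.22, -0.19,  2.25]), 0.0554, 30.0)
  up (0.0552, 30.0)
place (27.4333, array([ 0.6111, -0.2872,  0.0241]), array([ 0.44, -0.59, -0.18]), 0.0551, 30.0)
(28.9917, array([ 0.6109, -0.287 ,  0.1682]), array([ 0.35, -0.23, -0.9 ]), 0.088, 0.0)
```

View pics/t2.png

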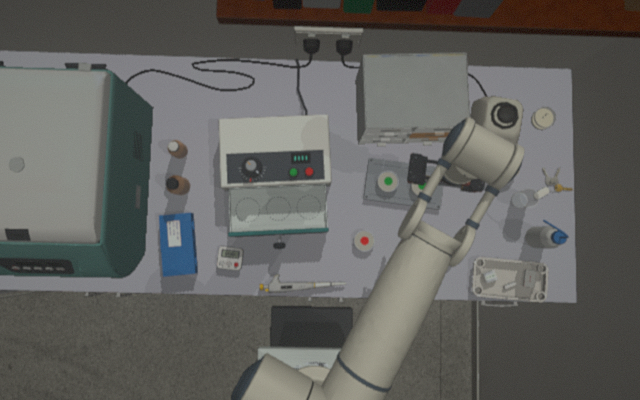

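The top view shows both finished dishes on the plate (388,182) and (420,187), and an empty drawer. New dish 1 was knocked to about (364,241), so I'll measure again before each pick.

Run:
```python
from h import *
def look():
    manip.move_to([.42,-.08,.36],q(WY));d=img('wrist')
    r=[x[1] for x in dots(d,'red',.016,40) if x[1][0]<.56]
    D=[(x[0].round(),x[1].round(4)) for x in dots(d,'red',.016,40)];print('look',D)
    return [p for p in r if p[1]<-.06]
for i,y in enumerate((.082,0,-.082)):
    L=sorted(look(),key=lambda p:-p[1]);p=L[0]
    assert len(L)==3-i,L
    assert pick([p[0],p[1],0],YD)
    place(FC+WYV*y,YD)
look();img('wrist','w5.png');print(st())
```

```text
look [(array([352., 144.]), array([ 0.4539, -0.1288,  0.016 ])), (array([430., 172.]), array([ 0.4204, -0.2539,  0.016 ])), (array([493., 178.]), array([ 0.4173, -0.3544,  0.016 ]))]
pick (35.525, array([ 0.454 , -0.1289,  0.0122]), array([0.2 , 0.25, 1.01]), 0.0553, 30.0)
  up (0.0556, 30.0)
place (38.9833, array([0.5293, 0.1968, 0.0322]), array([-0.21,  0.5 , -0.82]), 0.0553, 30.0)
look [(array([126.,  72.]), array([0.5312, 0.2082, 0.016 ])), (array([430., 172.]), array([ 0.4203, -0.2539,  0.016 ])), (array([493., 178.]), array([ 0.4172, -0.3543,  0.016 ]))]
pick (45.9667, array([ 0.4204, -0.254 ,  0.0122]), array([-0.79, -0.17,  1.19]), 0.0554, 30.0)
  up (0.0554, 30.0)
place (49.6, array([0.5352, 0.115 , 0.0322]), array([-0.7 , -1.03, -0.07]), 0.0554, 30.0)
look [(array([125.,  72.]), array([0.5313, 0.2083, 0.016 ])), (array([185.,  72.]), array([0.5377, 0.1231, 0.016 ])), (array([493., 178.]), array([ 0.4172, -0.3543,  0.016 ]))]
pick (56.8167, array([ 0.4173, -0.3544,  0.0122]), array([-1.11,  1.04,  1.51]), 0.0557, 30.0)
  up (0.0554, 30.0)
place (60.5167, array([0.5412, 0.0332, 0.0322]), array([1.19, 0.31, 0.86]), 0.0553, 30.0)
look [(array([125.,  72.]), array([0.5313, 0.2083, 0.016 ])), (array([185.,  72.]), array([0.5378, 0.1232, 0.016 ])), (array([244.,  72.]), array([0.5441, 0.0381, 0.016 ]))]
(63.8167, array([ 0.4201, -0.0799,  0.3593]), array([0.39, 0.58, 0.05]), 0.0877, 0.0)
```

View pics/w5.png

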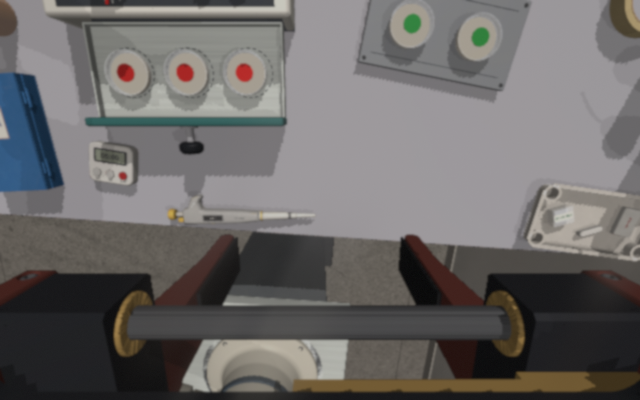

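The w5 view shows three new dishes in line in the drawer at (126,72), (185,72) and (244,72), and both green ones on the plate. Next I'll push the drawer home.

Run:
```python
from h import *
k=np.array([0.4325,0.1066,0])
manip.move_to(k+[0,0,.16],q(WY));manip.move_l(k+[0,0,.034],.12)
manip.close();print(st())
e=np.array([.5622,.116,.034])+WX*.0015
for s in(.11,.03,.012,0): manip.move_l(e-WX*s,.07);print(st())
manip.hold(.3);print(st());manip.gripper_open();manip.hold(.2)
p=manip.state()['ee_pos'];manip.move_l(p+[0,0,.14],.2)
manip.move_to([0.52,0.13,0.33],q(WY));d=img('wrist','w6.png');np.savez('w6.npz',**d);print(st())
P=cloud(d);m=(abs(P[...,0]-.555)<.03)&(abs(P[...,1]-.115)<.04)&(P[...,2]>.03)&(P[...,2]<.075); print('knob',m.sum(),np.nanmin(P[m],0),np.nanmax(P[m],0))
cv2.imwrite('pics/z6.png',cv2.resize(d['frame'][20:160,200:440],(800,467),interpolation=cv2.INTER_CUBIC))
```

```text
(66.9917, array([0.4325, 0.1065, 0.034 ]), array([-0.66, -1.01, -0.66]), 0.0321, 30.0)
(67.45, array([0.4541, 0.1081, 0.0339]), array([ 0.52, -1.43, -0.05]), 0.0319, 30.0)
(68.7417, array([0.5337, 0.1139, 0.034 ]), array([ 0.75, -1.33, -0.18]), 0.0322, 30.0)
(69.15, array([0.5524, 0.1153, 0.034 ]), array([ 3.24, -1.31, -0.74]), 0.032, 30.0)
(69.475, array([0.5622, 0.116 , 0.034 ]), array([-6.15, -2.48,  4.31]), 0.0316, 30.0)
(69.775, array([0.5622, 0.116 , 0.034 ]), array([-6.51, -2.55,  3.84]), 0.0321, 30.0)
(72.5417, array([0.5201, 0.1298, 0.3263]), array([-0.49,  0.12, -1.18]), 0.088, 0.0)
knob 388 [0.55541455 0.10078863 0.03688861] [0.58494416 0.13318583 0.06062103]
```

View pics/z6.png

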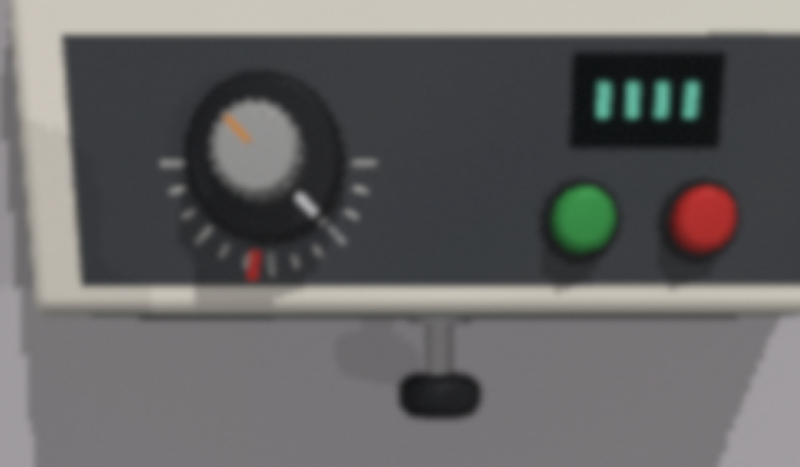

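The z6 view shows the drawer shut, with the knob back at its first position. The white pointer at (306,204) still stands at about 0.77 rad, the red mark is at (254,265), and the orange line is unchanged. Next I'll turn the ring.

Run:
```python
from h import *
y0=WY+.5
manip.move_to([DIAL[0],DIAL[1],.20],q(y0));manip.move_l([DIAL[0],DIAL[1],.0895],.08);print(st())
manip.close();print(st())
j=manip.state()['joint_pos'].copy()
for f in np.linspace(0,1,7)[1:]:
    a=j.copy();a[5]+=.978*f;manip.movej(a)
print(st(),manip.state()['moment'],manip.state()['joint_pos'][5]-j[5])
manip.gripper_open();manip.hold(.2)
p=manip.state()['ee_pos'];manip.move_l([p[0],p[1],.2],.1)
manip.move_to([0.52,0.13,0.33],q(WY));d=img('wrist','w7.png');np.savez('w7.npz',**d);print(st())
cv2.imwrite('pics/z7.png',cv2.resize(d['frame'][25:115,230:320],(500,500),interpolation=cv2.INTER_CUBIC))
```

```text
(74.8417, array([0.6418, 0.1843, 0.0903]), array([ 0.22, -0.43, -1.63]), 0.0876, 0.0)
(75.4833, array([0.6413, 0.1843, 0.0895]), array([-0.53,  0.58,  0.85]), 0.0533, 30.0)
(77.1833, array([0.6414, 0.1835, 0.0895]), array([ 0.26, -5.67,  1.09]), 0.053, 30.0) [-0.94355689 -0.02532581 -0.01210306] 0.9713617561977861
(80.1667, array([0.5204, 0.1302, 0.3276]), array([0.46, 0.19, 0.16]), 0.0881, 0.0)
```

View pics/z7.png

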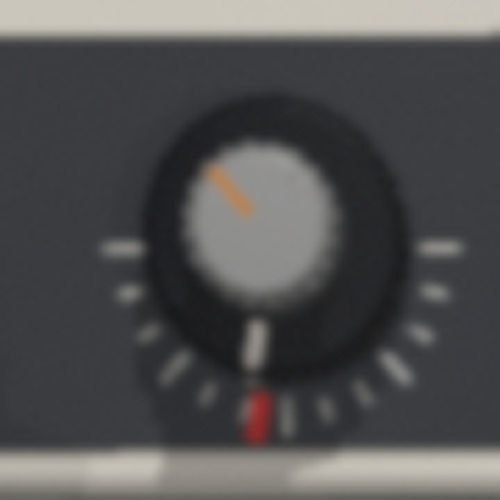

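Run:
```python
from h import *
d=dict(np.load('w7.npz'))
for u,v,h in((252,366,.095),(258,320,.095),(257,440,.078),(264,395,.078)):
    r=ray(d,230+u*.18,25+v*.18,h)-DIAL;print(np.hypot(*r[:2]).round(4),np.arctan2(-(r@WX),-(r@WYV)).round(3))
# inner mark outer end, before/after
for k in('w1','w6','w7'):
    f=dict(np.load(k+'.npz'));hsv=cv2.cvtColor(f['frame'],cv2.COLOR_BGR2HSV);m=cv2.inRange(hsv,(8,70,80),(22,255,255))[25:115,230:320];v,u=np.nonzero(m);r=ray(f,u.mean()+230,v.mean()+25,.116)-DIAL;print(k,len(u),r.round(4))
```

```text
0.0253 1.743
0.0163 1.742
0.0394 1.724
0.03 1.71
w1 27 [0.0054 0.0058 0.038 ]
w6 30 [0.0051 0.0056 0.038 ]
w7 27 [0.005  0.0056 0.038 ]
```

Run:
```python
from h import *
g=GREEN;manip.move_to([g[0],g[1],.16],q(WY));manip.close();manip.move_l([g[0],g[1],.105],.08);manip.hold(.3)
def F():
    r=[]
    for _ in range(6): manip.hold(.02);s=manip.state();r.append((s['ft_force'][2],s['ee_pos'][2]))
    return np.mean(r,0)
f0=F()[0];z=.1005;zc=None;pk=0;log=[]
while z>.0915:
    z-=.0003;manip.move_l([g[0],g[1],z],.02);f,zz=F();f-=f0
    if zc is None and f>1.5: zc=zz+f/4.1e3
    log.append((round(zz*1e3,2),round(f,1)));pk=max(pk,f)
    if zc is not None and (zc-zz>=.0040 or (pk>5 and f<pk-2.8 and zc-zz>.0034)): break
print('contact',zc,'peak',pk,'end',log[-1],log)
manip.hold(.15)
manip.move_l([g[0],g[1],.16],.08);manip.gripper_open();print(st())
```

```text
contact 0.09849247304037669 peak 7.515202489663962 end (np.float64(94.12), np.float64(4.0)) [(np.float64(100.04), np.float64(-0.3)), (np.float64(99.96), np.float64(0.1)), (np.float64(99.58), np.float64(0.0)), (np.float64(99.27), np.float64(0.3)), (np.float64(98.98), np.float64(0.3)), (np.float64(98.68), np.float64(-0.0)), (np.float64(98.4), np.float64(-0.0)), (np.float64(98.23), np.float64(0.6)), (np.float64(98.04), np.float64(1.9)), (np.float64(97.8), np.float64(3.7)), (np.float64(97.52), np.float64(4.8)), (np.float64(97.33), np.float64(5.8)), (np.float64(97.14), np.float64(6.3)), (np.float64(96.96), np.float64(6.7)), (np.float64(96.76), np.float64(7.0)), (np.float64(96.5), np.float64(7.5)), (np.float64(96.16), np.float64(6.8)), (np.float64(95.79), np.float64(6.5)), (np.float64(95.32), np.float64(6.2)), (np.float64(94.76), np.float64(5.1)), (np.float64(94.12), np.float64(4.0))]
(93.5833, array([0.6307, 0.0743, 0.16  ]), array([ 0.55,  0.61, -0.3 ]), 0.088, 0.0)
```

Run:
```python
from h import *
manip.move_to([.45,-.03,.34],q(WY));d=img('wrist','w8.png');print(st(),[x[1].round(3) for x in dots(d,'green',.028)])
P=cloud(d);m=(abs(P[...,0]-.555)<.03)&(abs(P[...,1]-.115)<.04)&(P[...,2]>.03)&(P[...,2]<.075); print('knob',np.nanmin(P[m],0))
```

```text
(94.7, array([ 0.4505, -0.0297,  0.3382]), array([-0.25,  0.84, -0.59]), 0.0878, 0.0) [array([0.645, 0.087, 0.028]), array([ 0.621, -0.191,  0.028]), array([ 0.612, -0.286,  0.028])]
knob [0.55498706 0.10012821 0.03192887]
```

View pics/w8.png

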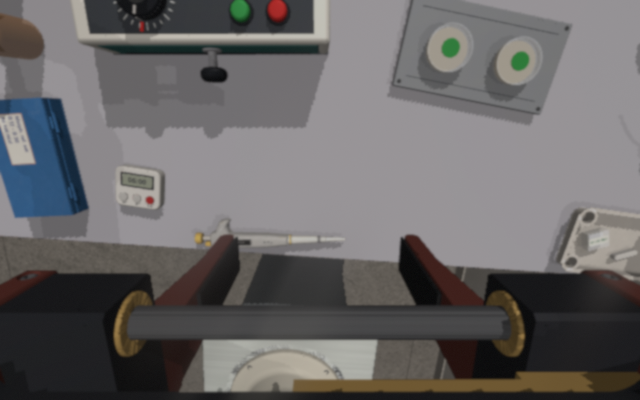

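The last view shows the drawer shut (knob at (213,73)), both finished dishes flat on the plate at (450,47) and (519,61), and the timer where it was.

```bash
python3 -c "
from h import *
print(manip.job_done())"
```

```text
the job is handed in; nothing more can be done
None
```

I handed the job in at about 95 s, with no verdict returned: two finished dishes on the plate, three new ones in the drawer, drawer shut, ring at about 1.74 rad, inner knob unmoved, and START pressed about 4.2 mm (past its click) and let go.

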